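# Knock out the lid stay, catch the lid and let it down

## Task

The lid of the small plywood fittings case is propped open by a wooden stay in front. With shut fingers leaning in just under the lid's overhanging front lip, knock the stay over sideways so that the lid drops onto the fingers, then, carrying it from below, let it down gently until it is fully shut, without it dropping or banging, and move clear. Do not take hold of the lid, touch its top panel or lift it further open, and leave the fittings in the case and the things around it alone.

Things in the scene. Friction and masses are not known exactly. Their poses are not given: they have to be found in the camera images.
- case: open-topped plywood box, 140 deep x 200 wide x 80 mm high, fixed to the bench; origin at the centre of its underside, its x axis points from the front (lip and stay side) to the rear (hinge side), y along its width, z up. The hinge line of the lid is the rear top edge, 70 mm behind the origin and 80 mm up. The outside of the front wall is 70 mm in front of the origin
- lid (a joint): opening angle of the lid: 0 is shut, grows as the front lip rises; propped at 0.45 rad at the start (up to 0.01 off). The hinge is free: unsupported, the lid falls shut. About 0.3 kg
- lid_lip (a point): middle of the front lower edge of the lid, 175 mm from the hinge line (so 155 mm high when propped, 81 mm when shut); x axis from the lip to the hinge along the lid. The lid is a 6 mm plywood board 175 x 206 mm; shut, its lip overhangs the front wall by 35 mm, with clear space below it
- lid_panel (a point): centre of the top of the darker raised panel, 140 x 180 x 5 mm, fixed on the upper face of the lid; it ends 30 mm behind the lip. Not to be touched
- stay_top (a point): point on the top of the stay, midway in its width, 11 mm in front of its rear face. The stay is a wooden bar 30 mm deep (front to back), 20 mm wide and reaching 124 mm above its pivot (top 150 mm above the bench); it stands upright in front of the case, under the lid's lip, and its front face stands about 15 mm out in front of the propped lip. It may stand anywhere from 60 mm to the -y side to 40 mm to the +y side of the middle of the case
- stay (a joint): lean of the stay: 0 upright, holding the lid; it pivots freely about a screw low on the front wall (26 mm up, 14 mm in front of the wall), either way, to 1.55 rad = lying flat along the front of the case. Positive leans to the -y side of the case. It comes free with a light sideways push (about 1 N, some 0.25 rad) and then falls over
- knob: brass door knob, 35 mm across and 37 mm high, loose on the floor of the case; origin at the centre of its underside
- padlock: small brass padlock, 59 x 38 x 13 mm, loose on the floor of the case; origin at the centre of its underside
- tape_roll: roll of tape lying flat, 74 mm across, 25 mm high, loose on the bench; origin at the centre of its underside
- spring_clamp: spring clamp lying flat, 100 x 55 x 16 mm, loose on the bench; origin at the centre of its underside
- try_square: try square lying flat, 170 x 100 x 25 mm, loose on the bench; origin at the centre of its underside

How it is judged (in metres and radians):
On the way:
1. the stay is knocked aside and the lid is caught on the fingers, still more than half open (over 0.25 rad) ((value of joint stay above 0.6 rad or value of joint stay below -0.6 rad) and value of joint lid above 0.25 rad and contact force between the fingers and lid above 0.2 N and velocity of joint lid above -0.6 rad/s), for 0.2 s.
At the end, for the whole second after the job is handed in: The lid is shut (within 0.02 rad), the stay lies over (leaning more than 1.2 rad), and the knob and padlock are on the floor of the case (value of joint lid below 0.02 rad and (value of joint stay above 1.2 rad or value of joint stay below -1.2 rad) and z of each of knob, padlock in the frame of case below 0.02 m); the robot touches nothing.
It fails at once if the lid drops or bangs shut (closing faster than 1.5 rad/s within the last 0.15 rad) (value of joint lid below 0.15 rad and velocity of joint lid below -1.5 rad/s).
It fails at once if the lid is lifted further open (beyond 0.6 rad) (value of joint lid above 0.6 rad).
It fails at once if the fingers touch the top panel of the lid (contact force between the fingers and lid_c1 above 1 N).
It fails at once if the lid is pressed or forced (over 25 N) (contact force between the fingers and lid above 25 N).
It fails at once if the fittings in the case or the things on the bench are disturbed (moved 20 mm) (distance of any of knob, padlock, tape_roll, spring_clamp, try_square from where it was at the start of the episode above 0.02 m).
It also fails if it takes over 51 s, if anything falls off the work surface, if the arm or the gripper's body presses on something with over 40 N, if the wrist force passes 120 N, or if a joint passes its speed limit or range.

## Robot

A 6-joint arm with a two-finger parallel gripper is mounted at the origin on the work surface; the furniture and walls round the work are solid. World frame = base frame: x ahead of the robot, y to its left, z up, the work surface at z = 0. Lengths are in mm, angles in rad, forces in N, time in s.
With the tool pointing down it reaches from about 350 to 800 mm from the base axis. Payload 7.3 kg.
Tool frame: the origin (TCP) lies midway between the tips of the shut fingers; the grasp point (between the pads) lies 19 mm behind it; x points along the fingers, z is the direction in which the jaws open and shut, and the axes are right-handed (so a half turn about x gives the same grasp; the last joint's range is limited). The gripper opens to 85 mm and grips with 20 to 120 N. Pads are 22 mm wide; open, the fingers measure 114 mm over their backs; the gripper's body (76 mm by 85 mm) begins 54 mm behind the grasp point. The pads swing forward as they close: fully open they stand 13 mm farther back than shut.
Start: joints at [1.166, 0.342, 1.524, -0, 1.275, -0.146], TCP at [134.343, 507.542, 200.522] pointing down, gripper open.
Joint ranges: [-2.53, 2.53], [-0.77, 2.02], [0.04, 2.7], [-1, 4.14], [0.28, 2.66], [-3.11, 3.11]. Speed limits (rad/s): [2.57, 2.57, 3.14, 3.14, 3.14, 3.14].

## Interface

Orientations are given as a rotation vector (axis times angle).
In Python, from station import r gives the robot as it stands.
- The arm moves only by the tool carry_out, never from a script. Its arguments are lists of equal length, an entry for each row: "jaw": the finger opening in mm, from 0 to 85.4; "dp": the shift along the world's x, y, z in mm, a list of three; "angular": the turn, a rotation vector about the world's x, y, z in degrees, a list of three. In form: {"jaw": [jaw, ...], "dp": [[x, y, z], ...], "angular": [[rx, ry, rz], ...]}. A call has exactly 8 rows; each row shifts and turns the commanded pose from where the row before left it; what a row does not reach is not made up. A row lasts 1/10 s, in which the tool goes at most 50 mm and 8.59 degrees, less where a joint would pass 70% of its speed; a pose out of reach is approached as far as the arm can. A call with a gripper value outside its range is refused whole. The fingers move at their own pace and stop on an object; "squeeze" is the grip in N (left out, the last holds). Time passes only in rows, so rows that do not move let the fingers close, or fill a call up. It gives the time, the measured TCP pose, the force and the opening at its end, in the units of the state.
- r.observe(): the state, without advancing time (a new reading comes with each control period).
- r.capture(name): name is "scene" or "side" or "wrist"; returns a dict with "img" (384x512x3 uint8, red, green, blue), "camera_matrix" (3x3 intrinsics, pixels), "R" (3x3) and "t" (3): a world point X has camera coordinates R X + t; the wrist camera has in their place "hand_eye" (4x4, takes a point from camera to tool coordinates, whose origin is the TCP and whose axes are the tool frame's). Camera axes: x right, y down, z forward; pixel columns grow to the right and rows downward; lengths in mm; the calibration is good to about 2 mm. A picture is of the moment at which its call begins: read the wrist's pose just before it. There is no depth.
- r.close_job(): hands the job in, once; it reports no verdict.
The state is a dict: "time": time; "joint_pos": joint angles; "joint_vel": joint speeds; "joint_torque": joint torques, N m; "eef_pos": TCP position; "eef_rot": TCP orientation; "force": force on the tool from outside, world axes, zero at the start; "ft_torque": the same for the moment, N m; "finger_gap": opening from 0.0 (shut) to 1.0 (fully open).
Only numpy, scipy, OpenCV 4.12 (cv2) and the standard library are available. Lean on these libraries where they do the work, as an engineer would, in place of code of your own. Each camera call takes 0.05 s, during which the arm holds its last target.

## Working session

There is one attempt and no reset: what is moved stays moved. The work goes in short steps, Python scripts to look and compute and a tool call to move; the robot and the scene stay as the last step left them, time stands still between calls to the robot, and variables do not carry over. Pictures are saved under pics/ and viewed, and the job is handed in when it is done.

Besides the shell and the picture viewer there is one more tool, called after "Emit:" as name(argument=value, ...) on one line, values as JSON. carry_out: Moves the arm, as the interface text tells. Its arguments: {"type":"object","properties":{"jaw":{"type":"array"},"dp":{"type":"array"},"angular":{"type":"array"},"squeeze":{"type":"number"}},"required":["jaw","dp","angular"]}

```bash
mkdir -p pics
cat > h.py <<'E'
from station import r
import numpy as np, cv2
def cap(n,f):
    c=r.capture(n); cv2.imwrite('pics/'+f,cv2.cvtColor(c['img'],cv2.COLOR_RGB2BGR)); 
    np.savez('pics/'+f+'.npz',**c); return c
E
python3 - <<'E'
from h import *
s=r.observe(); print(s)
for n in('scene','side'):
    c=cap(n,n+'0.png'); print(n,c['camera_matrix'].tolist(),c['R'].tolist(),c['t'].tolist())
E
```

```text
{'time': 0.0, 'joint_pos': array([ 1.16598249e+00,  3.42737604e-01,  1.52504731e+00, -1.83247088e-05,
        1.27539201e+00, -1.46022052e-01]), 'joint_vel': array([-0.00188329, -0.00075602,  0.00084048, -0.00030724, -0.00083238,
        0.0020169 ]), 'joint_torque': array([-2.08029669e-03, -4.33670568e+01, -2.46004719e+01, -3.71729902e-04,
        7.82328600e-03, -4.17969190e-06]), 'eef_pos': array([134.16601784, 507.08975789, 199.80770503]), 'eef_rot': array([-1.01733762,  1.32198403,  1.01602305]), 'force': array([1.32708933, 0.79689664, 0.2801265 ]), 'ft_torque': array([ 0.02596404, -0.01308602,  0.03027338]), 'finger_gap': 0.9962594353399704}
scene [[365.47600605395763, 0.0, 254.4683081157362], [0.0, 365.47600605395763, 199.44148204338302], [0.0, 0.0, 1.0]] [[0.7666502494149118, -0.6419878733019956, -0.009948145818913649], [-0.2697601781748191, -0.30800523803621377, -0.9123388732337043], [0.5826464119370712, 0.7021284383041583, -0.40931505564958215]] [-317.83378403808956, 283.17978122670735, 702.1035630607765]
side [[385.8415158407103, 0.0, 261.23768274475293], [0.0, 385.8415158407103, 188.5392191586614], [0.0, 0.0, 1.0]] [[0.8501081691744201, 0.5264784605341755, -0.011684660734509564], [0.31793332900187266, -0.5308045673953611, -0.785598440389243], [-0.4198029287805207, 0.6641287087799992, -0.6186263485833017]] [-467.6371849289643, -14.898457315624789, 1211.6139398104688]
```

View pics/scene0.png

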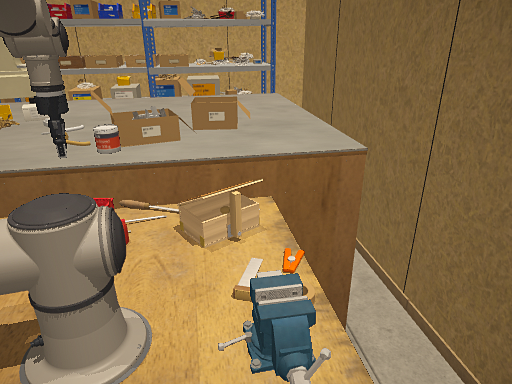

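View pics/side0.png

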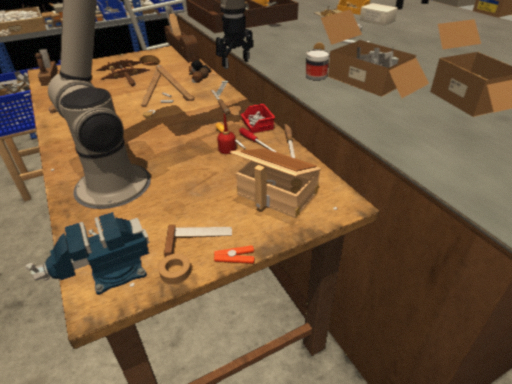

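Run:
```python
import cv2
a=cv2.imread('pics/scene0.png')[165:265,160:290]; cv2.imwrite('pics/sc_c.png',cv2.resize(a,None,fx=6,fy=6,interpolation=cv2.INTER_CUBIC))
a=cv2.imread('pics/side0.png')[135:225,220:340]; cv2.imwrite('pics/si_c.png',cv2.resize(a,None,fx=6,fy=6,interpolation=cv2.INTER_CUBIC))
```

```text
(no output)
```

View pics/sc_c.png

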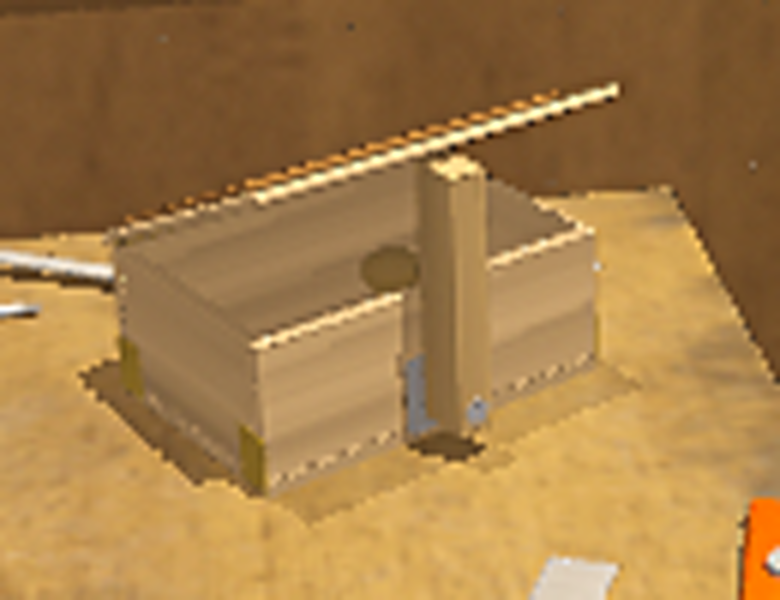

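View pics/si_c.png

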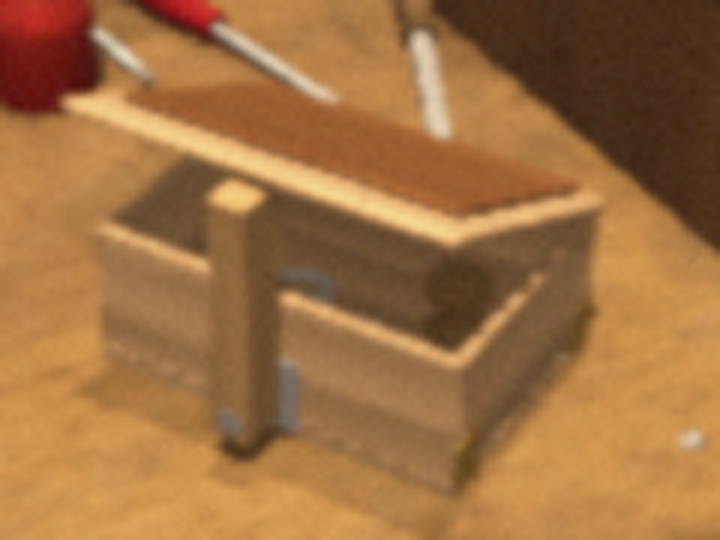

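```bash
cat > fit.py <<'E'
from h import *
from scipy.optimize import least_squares
th=.45
def lid(d,y,a=th): return [70-d*np.cos(a),y,80+d*np.sin(a)]
P={'sc':[([-70,100,80],(257,345)),([-70,100,0],(258,492)),([-70,-100,80],(593,228)),([-70,-100,0],(597,360)),(lid(175,103),(258,201)),(lid(175,-103),(617,93))],
'si':[([-70,100,80],(100,228)),([-70,100,0],(105,360)),([-70,-100,80],(460,362)),([-70,-100,0],(457,492)),(lid(175,103),(66,105)),(lid(175,-103),(455,245))]}
S={'sc':[([-103,10,150],(457,182)),([-103,-10,150],(485,173))],'si':[([-103,-10,150],(240,212)),([-103,10,150],(208,198))]}
C={'sc':(np.load('pics/scene0.png.npz'),(160,165)),'si':(np.load('pics/side0.png.npz'),(220,135))}
def proj(c,X):
    p=(c['R']@X.T).T+c['t']; q=(c['camera_matrix']@p.T).T; return q[:,:2]/q[:,2:]
def world(p,L):
    L=np.array(L,float); c,s=np.cos(p[2]),np.sin(p[2]); return L@np.array([[c,-s,0],[s,c,0],[0,0,1]]).T+[p[0],p[1],p[4] if len(p)>4 else 0]
def res(p):
    o=[]
    for k in C:
        c,off=C[k]
        L=[a for a,_ in P[k]]+[[a[0],a[1]+p[3],a[2]] for a,_ in S[k]]
        px=np.array([b for _,b in P[k]+S[k]])/6+off
        o.append((proj(c,world(p,L))-px).ravel())
    return np.concatenate(o)
if __name__=='__main__':
    f=least_squares(res,[700,0,0,0],loss='soft_l1'); print(f.x,f.cost); print(res(f.x).reshape(-1,2).round(1).tolist())
E
python3 fit.py
```

```text
[466.99150282 229.057128     1.55464437   2.04699882] 6.669751916759591
[[-0.2, -0.3], [1.5, 0.4], [0.3, -0.6], [-0.3, 0.7], [0.2, 0.5], [0.8, -0.1], [-1.2, -1.4], [0.1, -1.7], [-0.7, -0.6], [-0.1, -1.1], [0.3, 0.2], [-0.5, 0.7], [-1.1, 0.2], [0.2, 0.4], [1.0, -0.7], [-0.1, -0.7]]
```

Run:
```python
from fit import *
def bp(k,u,v,z=0):
    c=C[k][0]; d=c['R'].T@np.linalg.solve(c['camera_matrix'],[u,v,1]); o=-c['R'].T@c['t']; return (o+d*(z-o[2])/d[2]).round(0)
for n,k,u,v,z in [('sq blade end','si',231,232,10),('sq stock','si',168,252,10),('clampL','si',215,256,8),('clampR','si',254,262,8),('clamp top','si',252,248,8),('tape','si',175,269,12),('vise top r','si',128,222,130),('vise rear r','si',147,238,100),('vise basefront','si',143,275,0),('vise low left','si',95,290,0),('sc clamp','sc',293,260,8),('sc sq blade','sc',255,260,10),('sc vise top','sc',277,290,130),('sc vise back edge','sc',250,297,0),('red','si',227,143,0),('driver','si',285,140,0),('table corner','si',378,212,0)]: print(n,bp(k,u,v,z))
for k in C: c=C[k][0]; print(k,-c['R'].T@c['t'])
```

```text
sq blade end [450.  10.  10.]
sq stock [ 355. -130.   10.]
clampL [463. -78.   8.]
clampR [557. -45.   8.]
clamp top [528.  -8.   8.]
tape [ 409. -164.   12.]
vise top r [ 306. -181.  130.]
vise rear r [ 354. -178.  100.]
vise basefront [ 347. -211.    0.]
vise low left [ 284. -301.   -0.]
sc clamp [500. -54.   8.]
sc sq blade [423.   8.  10.]
sc vise top [ 276. -229.  130.]
sc vise back edge [328. -88.   0.]
red [168. 383.   0.]
driver [338. 508.   0.]
table corner [754. 299.   0.]
sc [ -89.02014378 -609.79145741  542.57562468]
si [ 910.91798773 -566.37486537  732.36792079]
```

```bash
cat > rot.py <<'E'
from h import *
from scipy.spatial.transform import Rotation as Ro
def show(p=45):
    s=r.observe(); R=Ro.from_rotvec(s['eef_rot']); print('t',round(s['time'],2),'pos',s['eef_pos'].round(1),'q',s['joint_pos'].round(2),'F',s['force'].round(2),'gap',round(s['finger_gap'],3)); print(R.as_matrix().round(3).tolist())
    a=np.radians(p); X=np.array([0,np.cos(a),-np.sin(a)])
    for n,Z in [('z+x',[1,0,0]),('z-x',[-1,0,0]),('zup',[0,np.sin(a),np.cos(a)]),('zdn',[0,-np.sin(a),-np.cos(a)])]:
        T=np.column_stack([X,np.cross(Z,X),Z]); print(n,np.degrees((Ro.from_matrix(T)*R.inv()).as_rotvec()).round(1))
if __name__=='__main__': show()
E
python3 rot.py
```

```text
t 0.1 pos [134.2 507.2 199.9] q [ 1.17  0.34  1.52  0.    1.28 -0.15] F [-0.13 -0.4  -0.58] gap 1.0
[[-0.001, -0.967, 0.256], [-0.001, 0.256, 0.967], [-1.0, 0.0, -0.001]]
z+x [ 38.3  29.4 -71.1]
z-x [ 31.6 -40.9  98.8]
zup [44.8 -5.8 14. ]
zdn [   8.2   63.5 -153.5]
```

Emit:
carry_out(jaw=[0,0,0,0,0,0,0,0], dp=[[5,-10,15],[15,-20,15],[18,-28,15],[18,-28,15],[18,-28,15],[18,-28,15],[18,-28,10],[18,-28,0]], angular=[[2.4,1.84,-4.44],[2.4,1.84,-4.44],[2.4,1.84,-4.44],[2.4,1.84,-4.44],[2.4,1.84,-4.44],[2.4,1.84,-4.44],[2.4,1.84,-4.44],[2.4,1.84,-4.44]])

```text
time: 0.9
eef_pos: [263.3, 308.7, 301.9]
eef_rot: [-0.191, 1.476, 0.856]
force: [-0.1, -0.1, 0.0]
finger_gap: 0.002
```

```bash
python3 rot.py
```

```text
t 0.9 pos [263.3 308.7 301.9] q [ 0.3  -0.04  1.78  0.42  1.42 -0.45] F [-0.13 -0.06  0.05] gap 0.002
[[-0.131, -0.603, 0.787], [0.384, 0.701, 0.601], [-0.914, 0.381, 0.139]]
z+x [ 18.9  14.9 -35.3]
z-x [ 18.7 -82.7 117.4]
zup [ 24.1 -35.3  40. ]
zdn [   3.9   67.4 -107.8]
```

Emit:
carry_out(jaw=[0,0,0,0,0,0,0,0], dp=[[20,-27,0],[20,-27,0],[20,-27,0],[20,-27,0],[20,-27,0],[20,-27,0],[20,-27,0],[20,-27,0]], angular=[[2.4,1.84,-4.44],[2.4,1.84,-4.44],[2.4,1.84,-4.44],[2.4,1.84,-4.44],[2.4,1.84,-4.44],[2.4,1.84,-4.44],[2.4,1.84,-4.44],[2.4,1.84,-4.44]])

```text
time: 1.7
eef_pos: [423.0, 92.1, 300.3]
eef_rot: [0.621, 1.48, 0.613]
force: [-0.2, -0.6, -0.0]
finger_gap: 0.003
```

```bash
python3 rot.py; python3 -c "
from h import *
cap('wrist','w1.png'); cap('scene','s1.png')"
```

```text
t 1.7 pos [423.   92.1 300.3] q [-0.52  0.2   1.72  0.67  1.65 -0.61] F [-0.15 -0.55 -0.02] gap 0.003
[[0.003, 0.004, 1.0], [0.71, 0.704, -0.005], [-0.704, 0.71, -0.0]]
z+x [-0.2 -0.   0.3]
z-x [   0.3  127.4 -126.9]
zup [ -0.3 -63.8  63.8]
zdn [ -0.   63.7 -63.3]
```

View pics/w1.png

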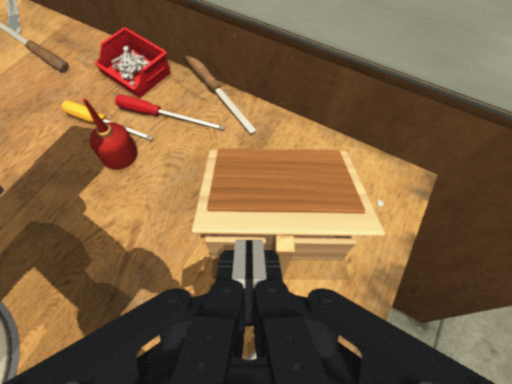

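View pics/s1.png

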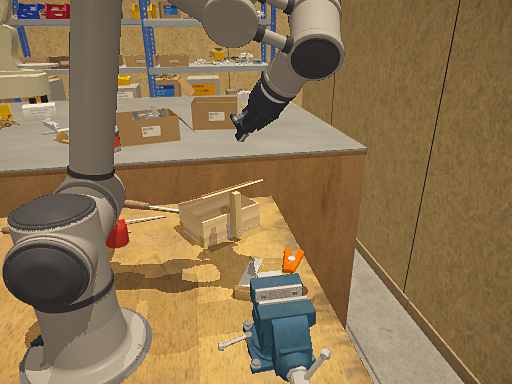

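Run:
```python
import cv2
a=cv2.imread('pics/w1.png')[140:270,180:395]; cv2.imwrite('pics/w1c.png',cv2.resize(a,None,fx=3.7,fy=4,interpolation=cv2.INTER_CUBIC))
```

```text
(no output)
```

View pics/w1c.png

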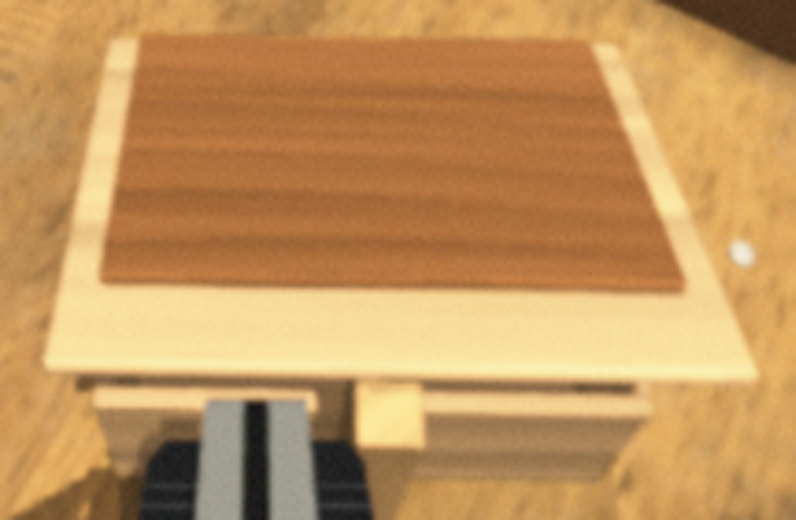

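```bash
cat > fit2.py <<'E'
import fit; from fit import *
from scipy.spatial.transform import Rotation as Ro
W=np.load('pics/w1.png.npz')
def wp(rv,pos):
    T=np.eye(4); T[:3,:3]=Ro.from_rotvec(rv).as_matrix(); T[:3,3]=pos
    M=np.linalg.inv(T@W['hand_eye']); return {'R':M[:3,:3],'t':M[:3,3],'camera_matrix':W['camera_matrix']}
Rm=np.array([[0.003,0.004,1],[.71,.704,-.005],[-.704,.71,0]])
cw=wp(Ro.from_matrix(Rm).as_rotvec(),[423,92.1,300.3])
def L2(d,y,h,a): return [70-d*np.cos(a)+h*np.sin(a),y,80+d*np.sin(a)+h*np.cos(a)]
px=np.array([(46,362),(757,377),(102,278),(684,287),(97,406),(650,413),(357,446),(424,446)])/[3.7,4]+[180,140]
def resw(p):
    a=p[4]; L=[L2(175,103,6,a),L2(175,-103,6,a),L2(145,90,11,a),L2(145,-90,11,a),[-70,100,80],[-70,-100,80],[-103,10+p[3],150],[-103,-10+p[3],150]]
    return (proj(cw,world(p[:4],L))-px).ravel()
f=least_squares(lambda p:np.r_[resw(p)],[467,229,1.55,2,.45]); print('wrist',f.x.round(3),resw(f.x).reshape(-1,2).round(1).tolist())
def allr(p):
    fit.th=p[4]; return np.r_[res(p[:4]),resw(p)]
f=least_squares(allr,[467,229,1.55,2,.45]); print('all',f.x.round(3),allr(f.x).reshape(-1,2).round(1).tolist())
E
python3 fit2.py
```

```text
wrist [4.66656e+02 2.27851e+02 1.55000e+00 2.31100e+00 4.37000e-01] [[-1.1, 0.8], [0.7, -0.1], [-1.1, 0.0], [1.4, 0.1], [-1.6, -0.5], [1.8, 0.1], [-0.3, -0.8], [0.4, -0.5]]
all [4.66755e+02 2.28138e+02 1.55000e+00 2.31300e+00 4.35000e-01] [[-0.3, -0.2], [1.5, 0.6], [0.4, -0.4], [-0.1, 0.9], [0.1, 0.6], [0.9, 0.1], [-1.2, -1.2], [-0.0, -1.5], [-0.9, -0.6], [-0.4, -1.1], [-0.1, 0.4], [-0.9, 0.9], [-1.4, 0.2], [-0.2, 0.6], [0.5, -0.6], [-0.6, -0.6], [-0.9, 0.9], [0.7, -0.2], [-0.9, 0.1], [1.4, -0.0], [-1.5, -0.6], [1.9, -0.2], [-0.2, -1.0], [0.5, -0.8]]
```

Emit:
carry_out(jaw=[0,0,0,0,0,0,0,0], dp=[[0,-10,-20],[0,-10,-30],[1,-7,-30],[1,0,-20],[0,15,-15],[0,15,-15],[0,15,-15],[0,5,-5]], angular=[[0,0,0.3],[0,0,0],[0,0,0],[0,0,0],[0,0,0],[0,0,0],[0,0,0],[0,0,0]])

```text
time: 2.6
eef_pos: [422.9, 118.3, 149.7]
eef_rot: [0.612, 1.485, 0.621]
force: [1.3, 0.1, 1.1]
finger_gap: -0.001
```

```bash
python3 rot.py; python3 -c "
from h import *
for n in('wrist','scene','side'): cap(n,n+'2.png')
def c(f,y0,y1,x0,x1,k):
    a=cv2.imread('pics/'+f)[y0:y1,x0:x1]; return cv2.resize(a,(400,300),interpolation=cv2.INTER_CUBIC)
a=np.hstack([c('scene2.png',145,265,150,310,5),c('side2.png',105,225,200,360,5)]); cv2.imwrite('pics/m2.png',np.vstack([a,np.hstack([c('wrist2.png',100,384,80,460,1)]*2)]))"
```

```text
t 2.6 pos [422.9 118.3 149.7] q [-0.46  0.4   1.94  0.71  1.31 -0.84] F [1.35 0.08 1.06] gap -0.001
[[-0.005, -0.004, 1.0], [0.709, 0.705, 0.007], [-0.705, 0.709, -0.001]]
z+x [-0.2 -0.1 -0.4]
z-x [   0.5 -127.3  126.9]
zup [  0.1 -63.8  63.2]
zdn [ -0.4  63.7 -63.9]
```

View pics/m2.png

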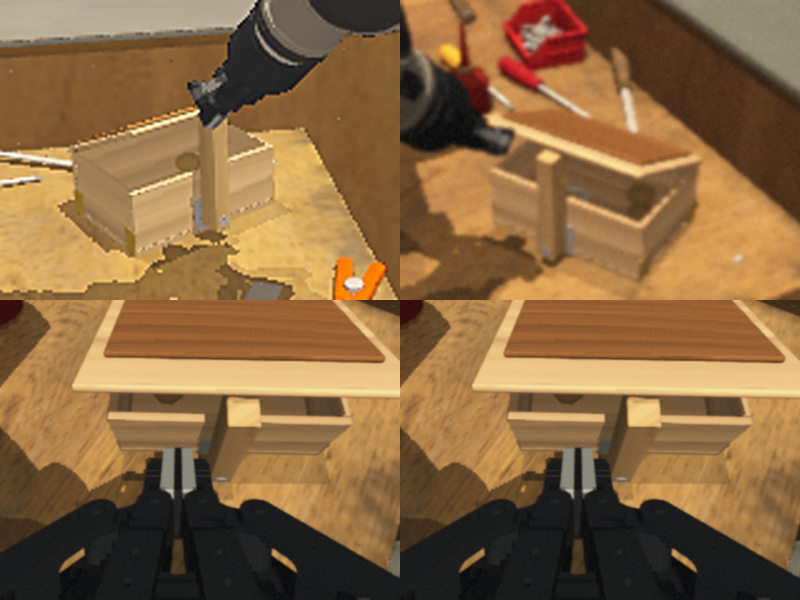

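Emit:
carry_out(jaw=[0,0,0,0,0,0,0,0], dp=[[0,0,-5],[0,7,-7],[0,7,-7],[0,7,-7],[0,6,-4],[0,0,0],[0,0,0],[0,0,0]], angular=[[0,0,-0.3],[0,0,0],[0,0,0],[0,0,0],[0,0,0],[0,0,0],[0,0,0],[0,0,0]])

```text
time: 3.55
eef_pos: [424.6, 143.4, 120.7]
eef_rot: [0.616, 1.48, 0.615]
force: [0.3, -0.4, 0.8]
finger_gap: 0.003
```

```bash
python3 rot.py; python3 -c "
from h import *
for n in('wrist','scene','side'): cap(n,n+'3.png')
def c(f,y0,y1,x0,x1,k):
    a=cv2.imread('pics/'+f)[y0:y1,x0:x1]; return cv2.resize(a,(400,300),interpolation=cv2.INTER_CUBIC)
a=np.hstack([c('scene3.png',165,245,180,290,5),c('side3.png',120,210,220,340,5)]); cv2.imwrite('pics/m3.png',np.vstack([a,np.hstack([c('wrist3.png',100,384,80,460,1),c('wrist3.png',150,290,160,350,1)])]))"
```

```text
t 3.55 pos [424.6 143.4 120.7] q [-0.41  0.44  1.99  0.77  1.21 -0.88] F [ 0.28 -0.41  0.75] gap 0.003
[[0.002, -0.001, 1.0], [0.709, 0.706, -0.001], [-0.706, 0.709, 0.002]]
z+x [-0.1  0.1  0.1]
z-x [  -0.2 -127.4  127.1]
zup [ -0.2 -63.6  63.6]
zdn [ -0.   63.8 -63.5]
```

View pics/m3.png

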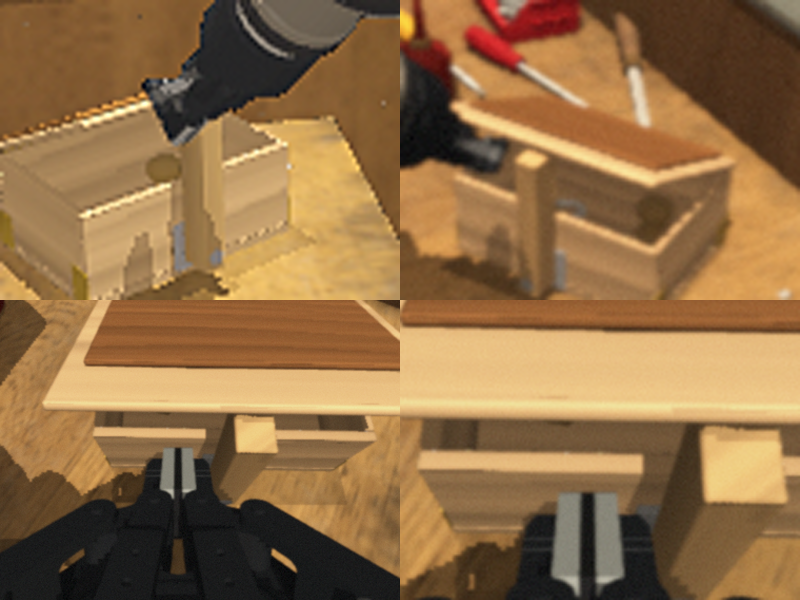

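```bash
cat > chk.py <<'E'
from fit2 import *
def tipchk(pos,Rm=Ro.from_rotvec([.616,1.48,.615]).as_matrix(),p=f.x):
    c=wp(Ro.from_matrix(Rm).as_rotvec(),pos); print('cam',(-c['R'].T@c['t']).round(0))
    X,Y,Z=Rm.T; X,Y,Z=Rm[:,0],Rm[:,1],Rm[:,2]; pos=np.array(pos)
    print('tip',proj(c,np.array([pos,pos+11*Y,pos-11*Y,pos+11*Z,pos-11*Z])).round(0).tolist())
    a=p[4]; L=world(p[:4],[L2(175,0,0,a),L2(175,103,6,a),[-103,12.3,150],[-103,-7.7,150],[-70,100,80]]); print('lip etc',L.round(0).tolist(),proj(c,L).round(0).tolist())
E
python3 -c "
from chk import *
tipchk([424.6,143.4,120.7])"
```

```text
wrist [4.66656e+02 2.27851e+02 1.55000e+00 2.31100e+00 4.37000e-01] [[-1.1, 0.8], [0.7, -0.1], [-1.1, 0.0], [1.4, 0.1], [-1.6, -0.5], [1.8, 0.1], [-0.3, -0.8], [0.4, -0.5]]
all [4.66755e+02 2.28138e+02 1.55000e+00 2.31300e+00 4.35000e-01] [[-0.3, -0.2], [1.5, 0.6], [0.4, -0.4], [-0.1, 0.9], [0.1, 0.6], [0.9, 0.1], [-1.2, -1.2], [-0.0, -1.5], [-0.9, -0.6], [-0.4, -1.1], [-0.1, 0.4], [-0.9, 0.9], [-1.4, 0.2], [-0.2, 0.6], [0.5, -0.6], [-0.6, -0.6], [-0.9, 0.9], [0.7, -0.2], [-0.9, 0.1], [1.4, -0.0], [-1.5, -0.6], [1.9, -0.2], [-0.2, -1.0], [0.5, -0.8]]
cam [424.  77. 299.]
tip [[249.0, 230.0], [249.0, 213.0], [249.0, 247.0], [267.0, 230.0], [230.0, 230.0]]
lip etc [[465.0, 139.0, 154.0], [362.0, 144.0, 159.0], [452.0, 125.0, 150.0], [472.0, 125.0, 150.0], [365.0, 160.0, 80.0]] [[330.0, 214.0], [121.0, 201.0], [306.0, 244.0], [347.0, 244.0], [168.0, 228.0]]
```

```bash
python3 - <<'E' | tail -8
from chk import *
Rm=Ro.from_rotvec([.616,1.48,.615]).as_matrix(); c=wp([.616,1.48,.615],[424.6,143.4,120.7])
for o in (11,8,5,0,-5): print(o,[ (b,proj(c,(np.array([[424.6,143.4,120.7]])-b*Rm[:,0]+o*Rm[:,1])).round(0)[0,1]) for b in (0,5,10,15,20,30)])
print(W['hand_eye'].round(2).tolist())
E
python3 -c "
import cv2
a=cv2.imread('pics/wrist3.png')[220:384,180:330]; cv2.imwrite('pics/w3c.png',cv2.resize(a,None,fx=4,fy=3.6,interpolation=cv2.INTER_CUBIC))"
```

```text
wrist [4.66656e+02 2.27851e+02 1.55000e+00 2.31100e+00 4.37000e-01] [[-1.1, 0.8], [0.7, -0.1], [-1.1, 0.0], [1.4, 0.1], [-1.6, -0.5], [1.8, 0.1], [-0.3, -0.8], [0.4, -0.5]]
all [4.66755e+02 2.28138e+02 1.55000e+00 2.31300e+00 4.35000e-01] [[-0.3, -0.2], [1.5, 0.6], [0.4, -0.4], [-0.1, 0.9], [0.1, 0.6], [0.9, 0.1], [-1.2, -1.2], [-0.0, -1.5], [-0.9, -0.6], [-0.4, -1.1], [-0.1, 0.4], [-0.9, 0.9], [-1.4, 0.2], [-0.2, 0.6], [0.5, -0.6], [-0.6, -0.6], [-0.9, 0.9], [0.7, -0.2], [-0.9, 0.1], [1.4, -0.0], [-1.5, -0.6], [1.9, -0.2], [-0.2, -1.0], [0.5, -0.8]]
11 [(0, np.float64(213.0)), (5, np.float64(216.0)), (10, np.float64(220.0)), (15, np.float64(223.0)), (20, np.float64(227.0)), (30, np.float64(235.0))]
8 [(0, np.float64(218.0)), (5, np.float64(221.0)), (10, np.float64(225.0)), (15, np.float64(228.0)), (20, np.float64(232.0)), (30, np.float64(241.0))]
5 [(0, np.float64(222.0)), (5, np.float64(226.0)), (10, np.float64(229.0)), (15, np.float64(233.0)), (20, np.float64(237.0)), (30, np.float64(246.0))]
0 [(0, np.float64(230.0)), (5, np.float64(234.0)), (10, np.float64(238.0)), (15, np.float64(242.0)), (20, np.float64(246.0)), (30, np.float64(255.0))]
-5 [(0, np.float64(238.0)), (5, np.float64(242.0)), (10, np.float64(246.0)), (15, np.float64(250.0)), (20, np.float64(254.0)), (30, np.float64(264.0))]
[[0.0, -0.31, 0.95, -172.93], [-0.0, -0.95, -0.31, 79.4], [1.0, -0.0, -0.0, -0.08], [0.0, 0.0, 0.0, 1.0]]
```

View pics/w3c.png

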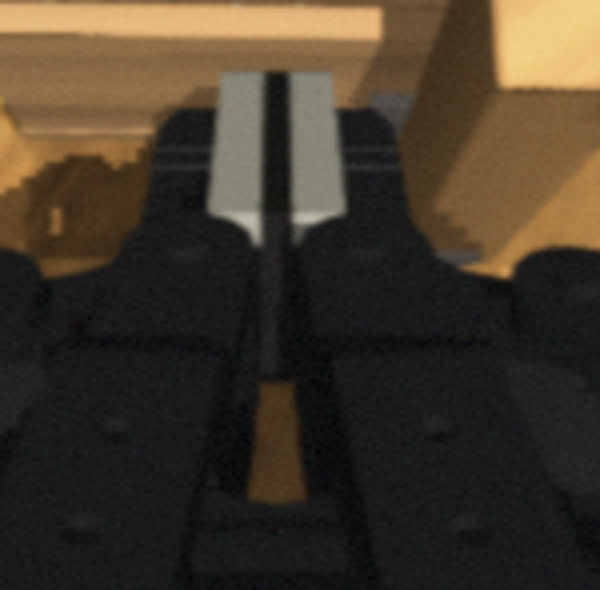

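Run:
```python
from chk import *
Rm=Ro.from_rotvec([.616,1.48,.615]).as_matrix(); p=np.array([424.6,143.4,120.7])
for n,k,o,s in(('scene3.png','sc',(190,160),7),('side3.png','si',(220,130),7)):
    c=C[k][0]; im=cv2.imread('pics/'+n)[o[1]:o[1]+80,o[0]:o[0]+57*1+50]
    im=cv2.resize(im,None,fx=s,fy=s,interpolation=cv2.INTER_CUBIC)
    for b,w,col in((0,0,(0,0,255)),(0,11,(0,255,0)),(0,-11,(255,0,0)),(20,11,(0,255,255)),(40,11,(255,255,0))):
        q=(proj(c,(p-b*Rm[:,0]+w*Rm[:,1])[None])[0]-o)*s+s/2; cv2.circle(im,tuple(int(v) for v in q),3,col,-1)
    cv2.imwrite('pics/ov_'+n,im)
```

```text
wrist [4.66656e+02 2.27851e+02 1.55000e+00 2.31100e+00 4.37000e-01] [[-1.1, 0.8], [0.7, -0.1], [-1.1, 0.0], [1.4, 0.1], [-1.6, -0.5], [1.8, 0.1], [-0.3, -0.8], [0.4, -0.5]]
all [4.66755e+02 2.28138e+02 1.55000e+00 2.31300e+00 4.35000e-01] [[-0.3, -0.2], [1.5, 0.6], [0.4, -0.4], [-0.1, 0.9], [0.1, 0.6], [0.9, 0.1], [-1.2, -1.2], [-0.0, -1.5], [-0.9, -0.6], [-0.4, -1.1], [-0.1, 0.4], [-0.9, 0.9], [-1.4, 0.2], [-0.2, 0.6], [0.5, -0.6], [-0.6, -0.6], [-0.9, 0.9], [0.7, -0.2], [-0.9, 0.1], [1.4, -0.0], [-1.5, -0.6], [1.9, -0.2], [-0.2, -1.0], [0.5, -0.8]]
```

View pics/ov_scene3.png

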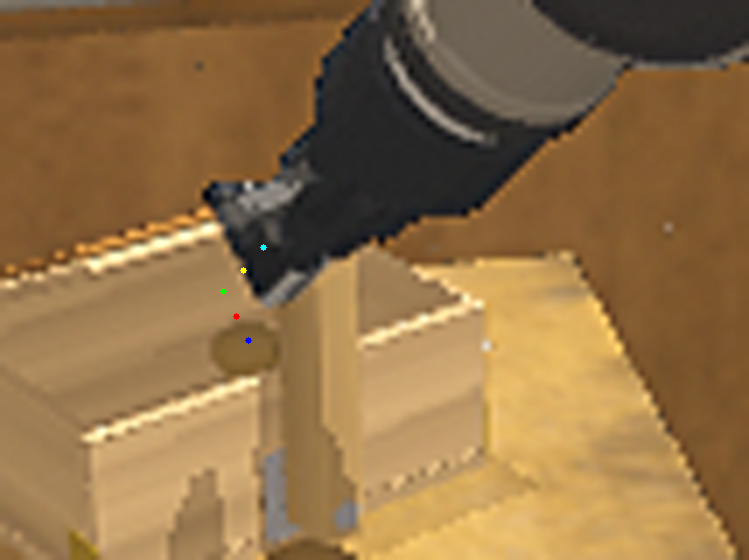

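View pics/ov_side3.png

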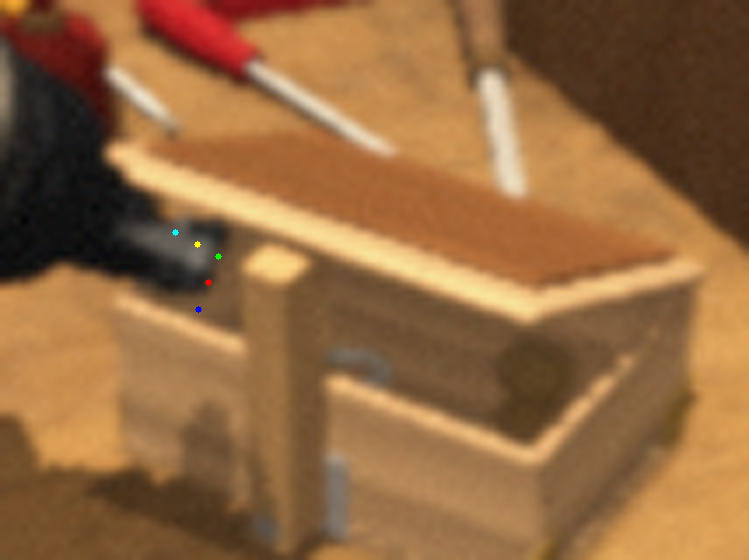

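```bash
cat > wf.py <<'E'
from chk import *
def wf(n,k,o,wh,s,out,p,rv,boxes):
    Rm=Ro.from_rotvec(rv).as_matrix(); p=np.array(p); c=C[k][0] if k!='w' else wp(rv,p)
    im=cv2.imread('pics/'+n)[o[1]:o[1]+wh[1],o[0]:o[0]+wh[0]]; im=cv2.resize(im,None,fx=s,fy=s,interpolation=cv2.INTER_CUBIC)
    for (b0,b1,yw,zw,col) in boxes:
        V=[(b,y,z) for b in(b0,b1) for y in(-yw,yw) for z in(-zw,zw)]
        Q=(proj(c,np.array([p-b*Rm[:,0]+y*Rm[:,1]+z*Rm[:,2] for b,y,z in V]))-o)*s+s/2
        for i in range(8):
            for j in range(i):
                if sum(u!=v for u,v in zip(V[i],V[j]))==1: cv2.line(im,tuple(int(v) for v in Q[i]),tuple(int(v) for v in Q[j]),col,1)
    cv2.imwrite('pics/'+out,im)
B=[(0,38,11,14.5,(0,0,255)),(73,120,38,42.5,(0,255,0))]
if __name__=='__main__':
    a=([424.6,143.4,120.7],[.616,1.48,.615],B)
    wf('scene3.png','sc',(190,140),(115,90),6.9,'wf_sc.png',*a); wf('side3.png','si',(180,110),(115,90),6.9,'wf_si.png',*a); wf('wrist3.png','w',(100,150),(300,230),2.6,'wf_w.png',*a)
E
python3 wf.py >/dev/null
```

```text
(no output)
```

View pics/wf_sc.png

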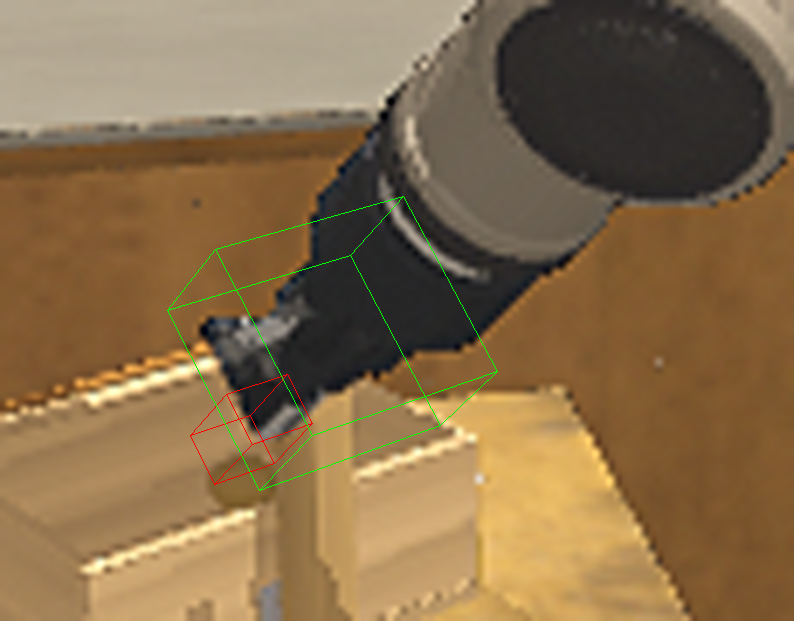

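View pics/wf_si.png

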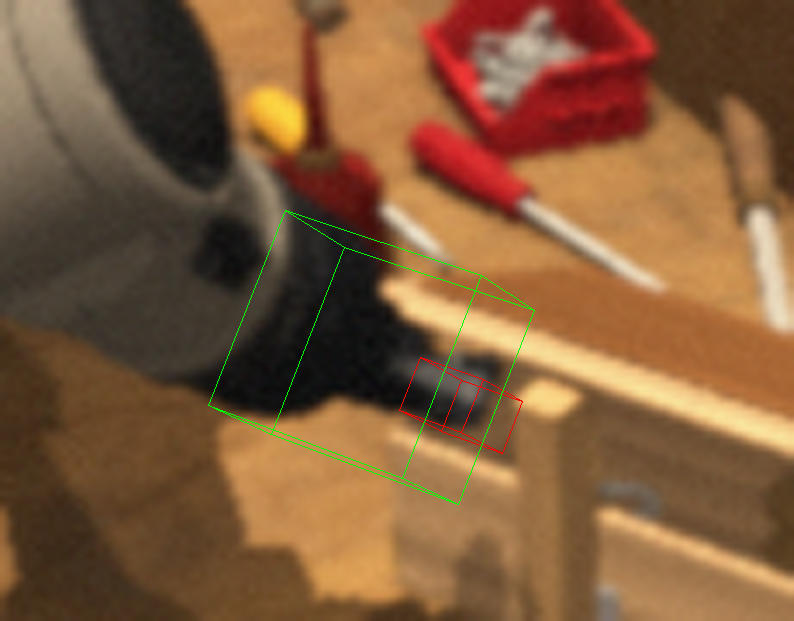

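View pics/wf_w.png

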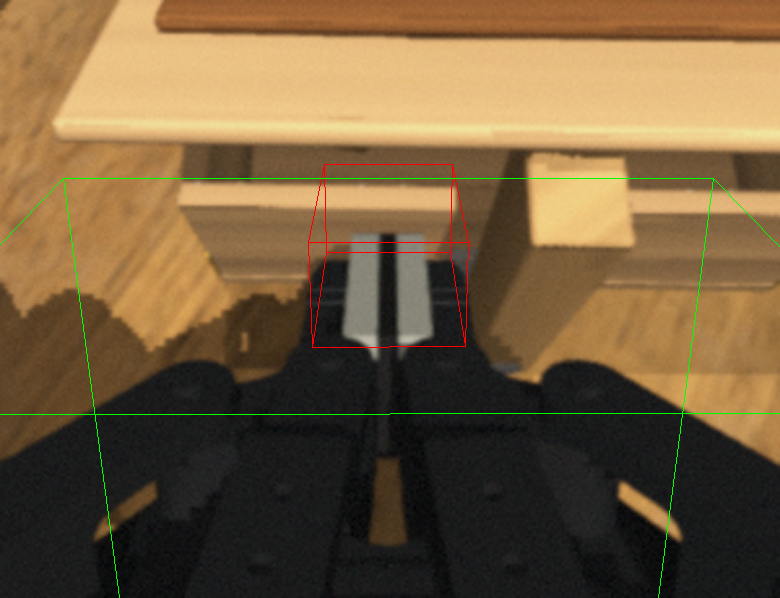

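```bash
python3 -c "
from h import *
print(r.observe()['eef_pos'],r.observe()['time'])
a=cv2.imread('pics/scene3.png')[170:215,205:265]; b=cv2.imread('pics/side3.png')[145:190,215:275]
f=lambda a:cv2.resize(np.clip(a.astype(float)*1.8,0,255).astype(np.uint8),(400,300),interpolation=cv2.INTER_NEAREST)
f2=lambda a:cv2.resize(np.clip(a.astype(float)*1.8,0,255).astype(np.uint8),(780,585),interpolation=cv2.INTER_CUBIC)
cv2.imwrite('pics/z1.png',f2(a)); cv2.imwrite('pics/z2.png',f2(b))"
```

```text
[424.52831687 143.33054755 120.65354505] 3.7
```

View pics/z1.png

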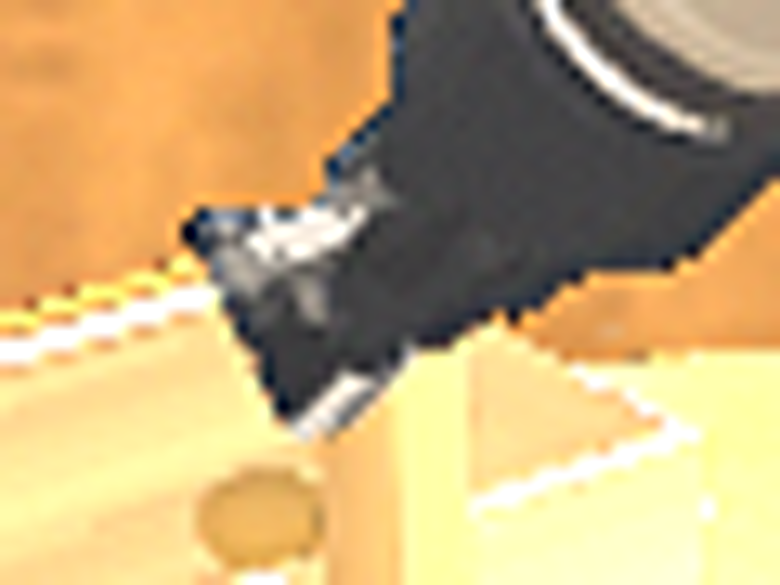

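View pics/z2.png

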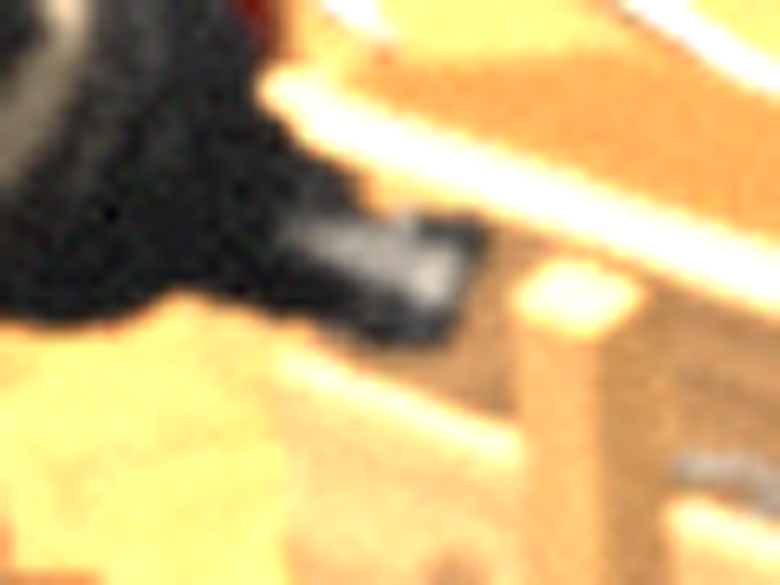

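```bash
python3 - <<'E' | tail -6
from chk import *
Rm=Ro.from_rotvec([.616,1.48,.615]).as_matrix(); p=np.array([424.6,143.4,120.7])
def tri(l):
    f=lambda X:np.concatenate([proj(c,X[None])[0]-u for c,u in l]); s=least_squares(f,p); return s.x, s.fun.round(1), (Rm.T@(s.x-p)).round(1)
sc,si=C['sc'][0],C['si'][0]; w=wp([.616,1.48,.615],p)
print('bot',tri([(sc,(227.7,203.1)),(si,(248.8,171.5))]))
print('top',tri([(sc,(219.6,187.3)),(si,(252.3,163.1))]))
print('botmid w scene',tri([(w,(249,240)),(sc,(227.7,203.1))]))
print('w side',tri([(w,(249,240)),(si,(250.5,167))]))
print(proj(sc,(p)[None]),proj(si,p[None]))
E
```

```text
all [4.66755e+02 2.28138e+02 1.55000e+00 2.31300e+00 4.35000e-01] [[-0.3, -0.2], [1.5, 0.6], [0.4, -0.4], [-0.1, 0.9], [0.1, 0.6], [0.9, 0.1], [-1.2, -1.2], [-0.0, -1.5], [-0.9, -0.6], [-0.4, -1.1], [-0.1, 0.4], [-0.9, 0.9], [-1.4, 0.2], [-0.2, 0.6], [0.5, -0.6], [-0.6, -0.6], [-0.9, 0.9], [0.7, -0.2], [-0.9, 0.1], [1.4, -0.0], [-1.5, -0.6], [1.9, -0.2], [-0.2, -1.0], [0.5, -0.8]]
bot (array([431.53645037, 130.88517007, 126.81403226]), array([ 0.2,  0.3,  0. , -0.3]), array([-13.2,  -4.5,   7. ]))
top (array([430.27261365, 154.27703369, 154.55482121]), array([ 2.4,  4.3,  0.6, -4.8]), array([-16.2,  31.7,   5.7]))
botmid w scene (array([424.82341182, 133.86323099, 130.14008018]), array([ 0.4,  0.3, -2.5, -0.5]), array([-13.4,  -0. ,   0.2]))
w side (array([424.86525652, 133.44644227, 132.816248  ]), array([ 0.5, -0.5, -3.3,  1.1]), array([-15.6,   1.6,   0.3]))
[[223.21662856 204.68285602]] [[249.30491481 169.92574052]]
```

Emit:
carry_out(jaw=[0,0,0,0,0,0,0,0], dp=[[0,3,-3],[0,4,-3],[0,3,1],[0,0,3],[0,0,2],[0,0,1],[0,0,1],[0,0,0]], angular=[[0,0,0],[0,0,0],[0,0,0],[0,0,0],[0,0,0],[0,0,0],[0,0,0],[0,0,0]])

```text
time: 4.5
eef_pos: [424.5, 153.4, 122.7]
eef_rot: [0.616, 1.48, 0.615]
force: [-0.3, 0.5, -0.1]
finger_gap: -0.001
```

```bash
cat > look.py <<'E'
import sys
from h import *
k=sys.argv[1]
s=r.observe(); print(round(s['time'],2),s['eef_pos'].round(1),s['force'].round(2),s['joint_pos'].round(2))
for n in('wrist','scene','side'): cap(n,n+k+'.png')
def c(f,y0,y1,x0,x1):
    a=cv2.imread('pics/'+f)[y0:y1,x0:x1]; return cv2.resize(np.clip(a*1.3,0,255).astype(np.uint8),(400,300),interpolation=cv2.INTER_CUBIC)
a=np.hstack([c('scene'+k+'.png',165,245,180,290),c('side'+k+'.png',120,210,220,340)]); cv2.imwrite('pics/m'+k+'.png',np.vstack([a,np.hstack([c('wrist'+k+'.png',100,384,80,460),c('wrist'+k+'.png',150,290,160,350)])]))
E
python3 look.py 4
```

```text
4.5 [424.5 153.4 122.7] [-0.29  0.49 -0.12] [-0.39  0.43  1.99  0.78  1.21 -0.86]
```

View pics/m4.png

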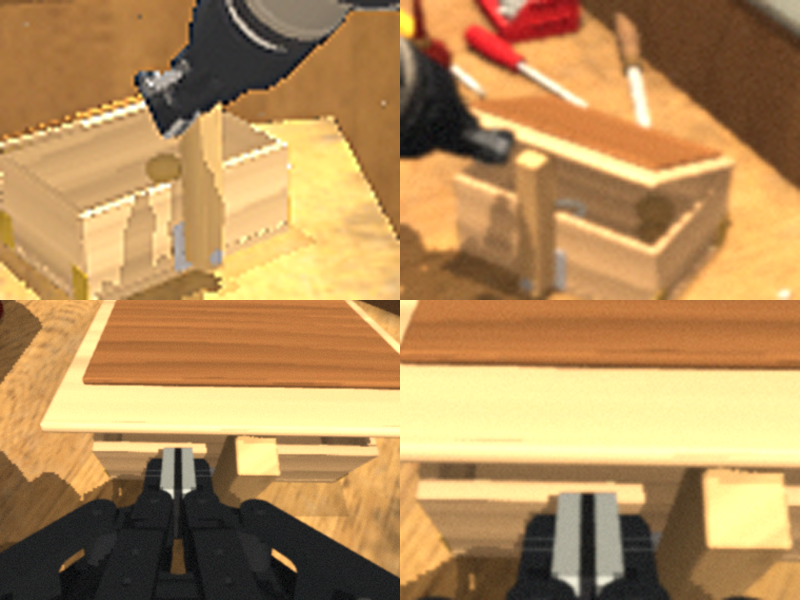

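```bash
python3 - <<'E' >/dev/null
from wf import *
rv=[-1.01733762,1.32198403,1.01602305]; p=[134.2,507.2,199.9]
B2=[(0,1,11,42,(0,0,255)),(0,38,11,57,(0,255,255)),(60,120,38,42.5,(0,255,0))]
wf('scene0.png','sc',(20,80),(90,90),4.4,'q1.png',p,rv,B2); wf('side0.png','si',(190,0),(90,90),4.4,'q2.png',p,rv,B2)
p=[423,92.1,300.3];rv=[0.621,1.48,.613]
wf('s1.png','sc',(190,60),(90,90),4.4,'q3.png',p,rv,B)
p=[424.5,153.4,122.7];rv=[.616,1.48,.615]
wf('side4.png','si',(200,110),(90,90),4.4,'q4.png',p,rv,[(0,38,11,14.5,(0,0,255)),(13,38,11,14.5,(255,0,255))])
a=[cv2.imread(f'pics/q{i}.png') for i in(1,2,3,4)]
cv2.imwrite('pics/q.png',np.vstack([np.hstack(a[:2]),np.hstack(a[2:])]))
E
```

```text
(no output)
```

View pics/q.png

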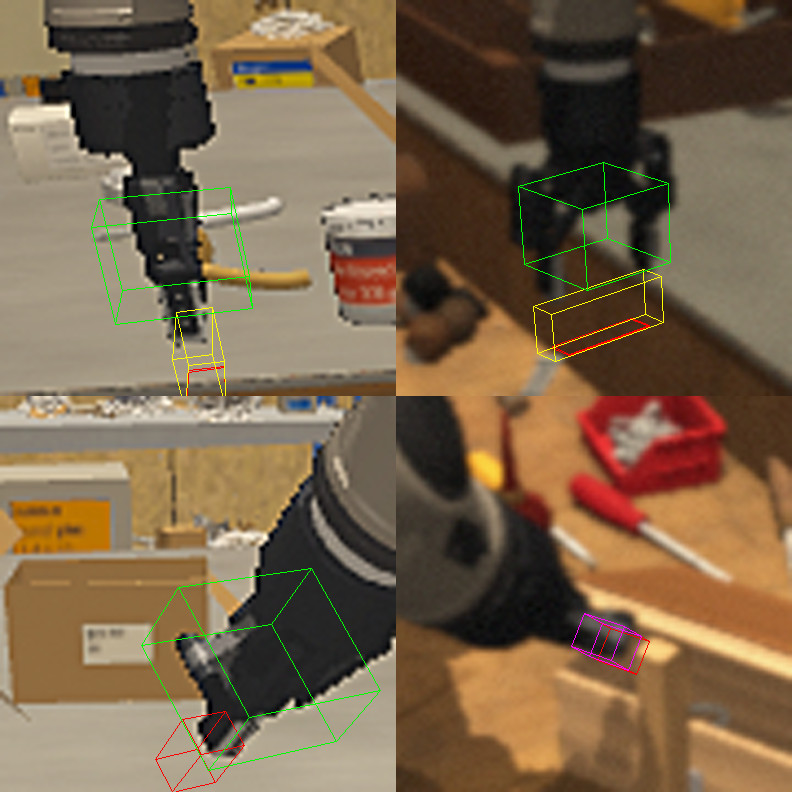

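Emit:
carry_out(jaw=[0,0,0,0,0,0,0,0], dp=[[0,0,1],[0,0,1],[0,0,1],[0,0,0],[0,0,0],[0,0,0],[0,0,0],[0,0,0]], angular=[[0,0,0],[0,0,0],[0,0,0],[0,0,0],[0,0,0],[0,0,0],[0,0,0],[0,0,0]])

```text
time: 5.45
eef_pos: [424.3, 153.5, 125.5]
eef_rot: [0.616, 1.48, 0.615]
force: [-0.0, -0.3, 0.2]
finger_gap: -0.003
```

```bash
cat > fm.py <<'E'
from h import *
F=[]
for i in range(5):
    c=r.capture('side'); s=r.observe(); F.append(s['force'])
F=np.array(F); print(round(s['time'],2),s['eef_pos'].round(1),'F',F.mean(0).round(2),F.std(0).round(2))
E
python3 fm.py
```

```text
5.7 [424.3 153.5 125.5] F [-0.14  0.15  0.13] [0.5  0.42 0.74]
```

Free still. I'll go on in small steps.

Emit:
carry_out(jaw=[0,0,0,0,0,0,0,0], dp=[[0,0,1],[0,0,1],[0,0,1],[0,0,0],[0,0,0],[0,0,0],[0,0,0],[0,0,0]], angular=[[0,0,0],[0,0,0],[0,0,0],[0,0,0],[0,0,0],[0,0,0],[0,0,0],[0,0,0]])

```text
time: 6.5
eef_pos: [424.3, 153.6, 128.5]
eef_rot: [0.616, 1.48, 0.615]
force: [0.5, -0.5, -0.4]
finger_gap: 0.001
```

```bash
python3 fm.py; python3 look.py 5
```

```text
6.75 [424.3 153.5 128.5] F [ 0.08 -0.36 -0.02] [0.38 0.72 0.4 ]
6.75 [424.3 153.5 128.5] [-0.3  -0.11  0.49] [-0.39  0.42  1.99  0.78  1.22 -0.85]
```

View pics/m5.png

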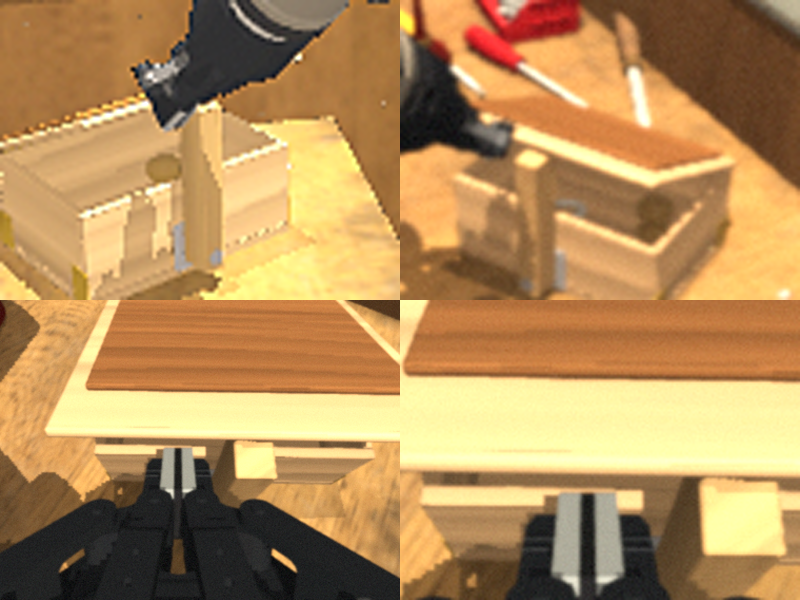

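```bash
python3 - <<'E' | tail -1
from wf import *
print(W['camera_matrix'][0,0])
p=[424.3,153.5,128.5];rv=[.616,1.48,.615]
for b0,col,nm in((13,(255,0,255),'a'),(30,(0,0,255),'b')):
    bx=[(b0,b0+30,11,14.5,col)]
    wf('scene5.png','sc',(200,160),(60,45),6.6,nm+'1.png',p,rv,bx); wf('side5.png','si',(215,135),(60,45),6.6,nm+'2.png',p,rv,bx)
a=[cv2.imread(f'pics/{i}.png') for i in('a1','a2','b1','b2')]
a=[np.clip(x*1.5,0,255).astype(np.uint8) for x in a]
cv2.imwrite('pics/qq.png',np.vstack([np.hstack(a[:2]),np.hstack(a[2:])]))
E
```

```text
317.1888000448709
```

View pics/qq.png

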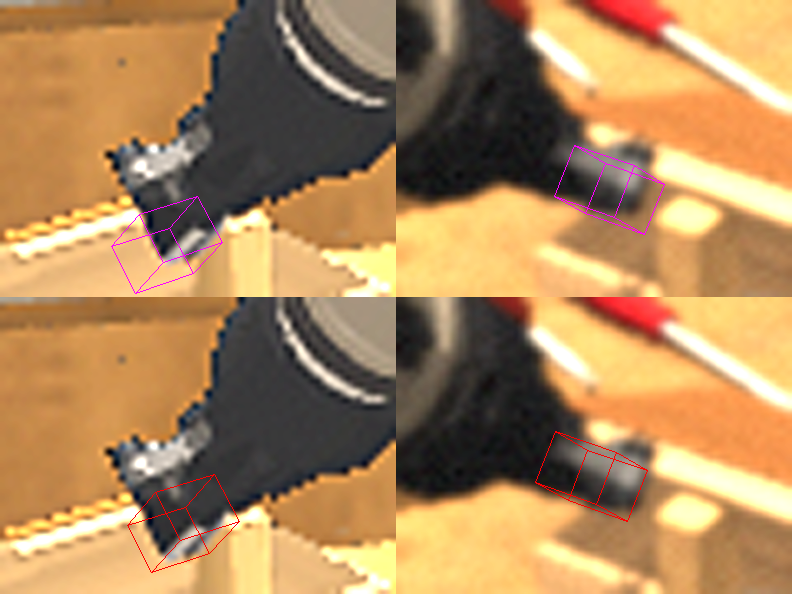

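Emit:
carry_out(jaw=[0,0,0,0,0,0,0,0], dp=[[0,0,1],[0,0,1],[0,0,1],[0,0,0],[0,0,0],[0,0,0],[0,0,0],[0,0,0]], angular=[[0,0,0],[0,0,0],[0,0,0],[0,0,0],[0,0,0],[0,0,0],[0,0,0],[0,0,0]])

```text
time: 7.7
eef_pos: [424.3, 153.5, 131.5]
eef_rot: [0.616, 1.48, 0.615]
force: [-0.7, 0.7, -0.8]
finger_gap: 0.001
```

```bash
python3 fm.py; python3 look.py 6
```

```text
7.95 [424.3 153.5 131.5] F [-0.28  0.08 -0.28] [0.27 0.25 0.36]
7.95 [424.3 153.5 131.5] [-0.3   0.39 -0.69] [-0.39  0.42  1.98  0.77  1.22 -0.84]
```

View pics/m6.png

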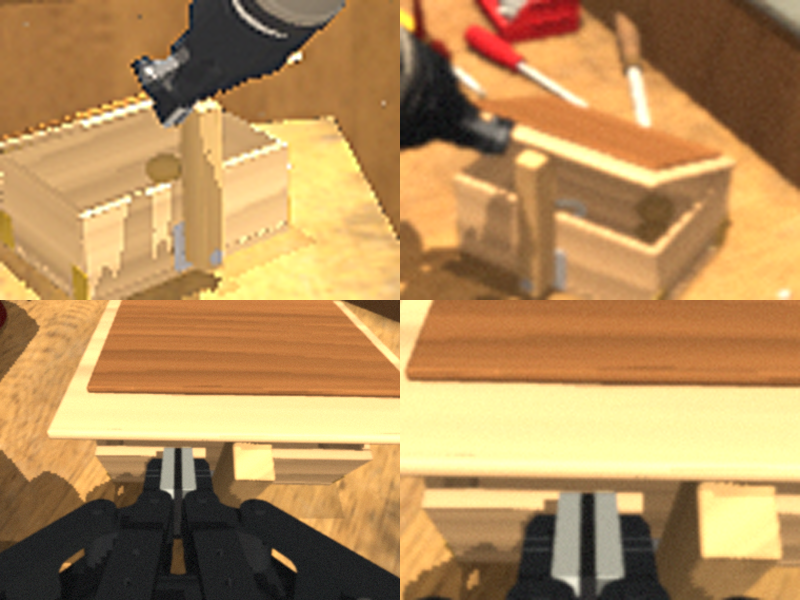

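Emit:
carry_out(jaw=[0,0,0,0,0,0,0,0], dp=[[0,-4,-5],[0,-4,-8],[0,0,-8],[0,6,-4],[0,6,0],[0,6,2],[0,0,2],[0,0,2]], angular=[[0,0,0],[0,0,0],[0,0,0],[0,0,0],[0,0,0],[0,0,0],[0,0,0],[0,0,0]])

```text
time: 8.9
eef_pos: [424.3, 163.9, 112.9]
eef_rot: [0.615, 1.48, 0.616]
force: [1.0, -0.5, 0.2]
finger_gap: -0.001
```

```bash
python3 fm.py; python3 look.py 7
```

```text
9.15 [424.4 163.4 112.6] F [ 0.12 -0.64  0.05] [0.51 0.34 0.64]
9.15 [424.4 163.4 112.6] [-0.46 -0.77 -1.18] [-0.37  0.45  2.01  0.8   1.17 -0.88]
```

View pics/m7.png

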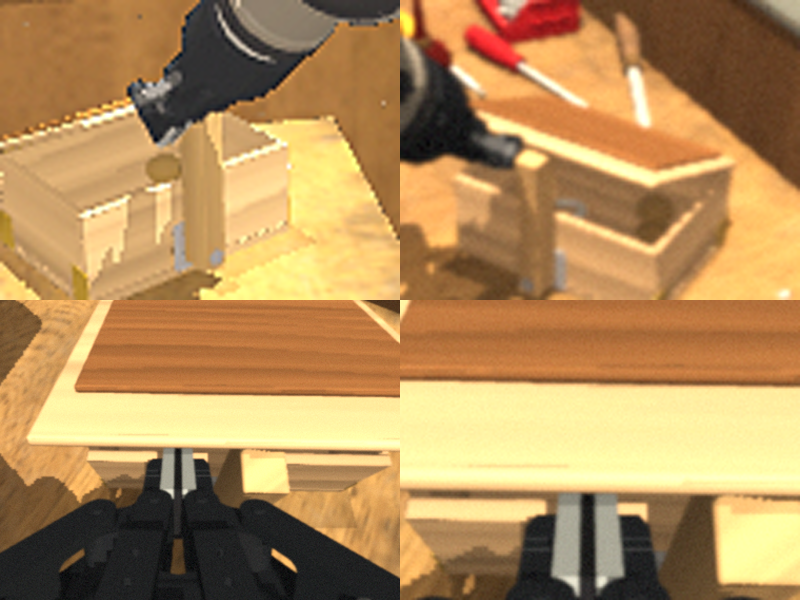

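Emit:
carry_out(jaw=[0,0,0,0,0,0,0,0], dp=[[0,2,-2],[0,2,-2],[0,0,1],[0,0,1],[0,0,1],[0,0,1],[0,0,1],[0,0,1]], angular=[[0,0,0],[0,0,0],[0,0,0],[0,0,0],[0,0,0],[0,0,0],[0,0,0],[0,0,0]])

```text
time: 10.1
eef_pos: [424.4, 167.5, 114.7]
eef_rot: [0.616, 1.48, 0.615]
force: [0.6, 1.2, 0.1]
finger_gap: 0.004
```

```bash
python3 fm.py; python3 look.py 8
```

```text
10.35 [424.3 167.5 114.5] F [ 0.22 -0.04 -0.03] [0.12 0.45 0.51]
10.35 [424.3 167.5 114.5] [ 0.35  0.33 -0.45] [-0.36  0.45  2.01  0.81  1.17 -0.87]
```

View pics/m8.png

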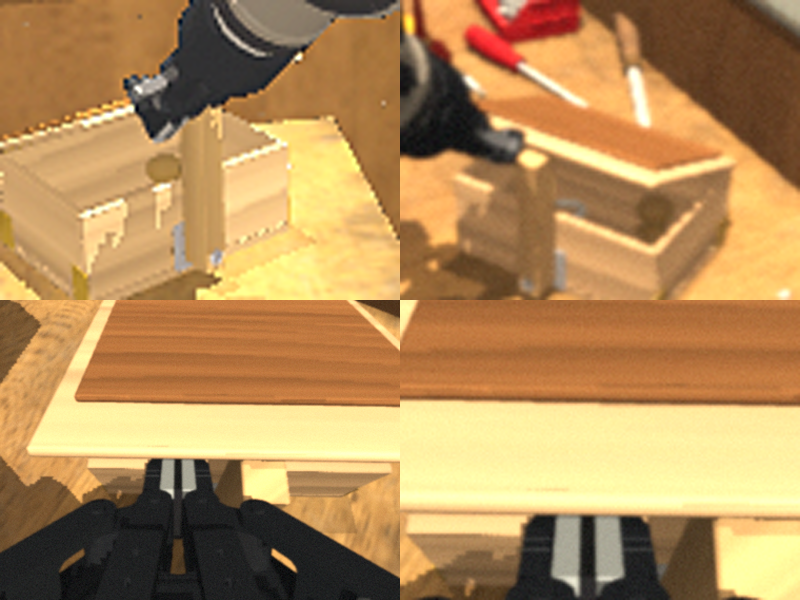

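Emit:
carry_out(jaw=[0,0,0,0,0,0,0,0], dp=[[0,0,1],[0,0,1],[0,0,1],[0,0,0],[0,0,0],[0,0,0],[0,0,0],[0,0,0]], angular=[[0,0,0],[0,0,0],[0,0,0],[0,0,0],[0,0,0],[0,0,0],[0,0,0],[0,0,0]])

```text
time: 11.3
eef_pos: [424.3, 167.5, 117.5]
eef_rot: [0.616, 1.48, 0.615]
force: [0.6, -1.2, -1.4]
finger_gap: 0.003
```

```bash
python3 fm.py
```

```text
11.55 [424.3 167.5 117.5] F [-0.77 -1.06 -1.55] [0.25 0.25 0.69]
```

Emit:
carry_out(jaw=[0,0,0,0,0,0,0,0], dp=[[2,0,-1],[4,0,0],[4,0,0],[4,0,0],[4,0,0],[4,0,0],[4,0,0],[4,0,0]], angular=[[0,0,0],[0,0,0],[0,0,0],[0,0,0],[0,0,0],[0,0,0],[0,0,0],[0,0,0]])

```text
time: 12.35
eef_pos: [454.7, 167.6, 116.5]
eef_rot: [0.616, 1.48, 0.615]
force: [-1.5, -1.9, -1.4]
finger_gap: 0.002
```

```bash
python3 look.py 9
```

```text
12.35 [454.7 167.6 116.5] [-1.51 -1.93 -1.35] [-0.33  0.48  1.93  0.8   1.19 -0.82]
```

View pics/m9.png

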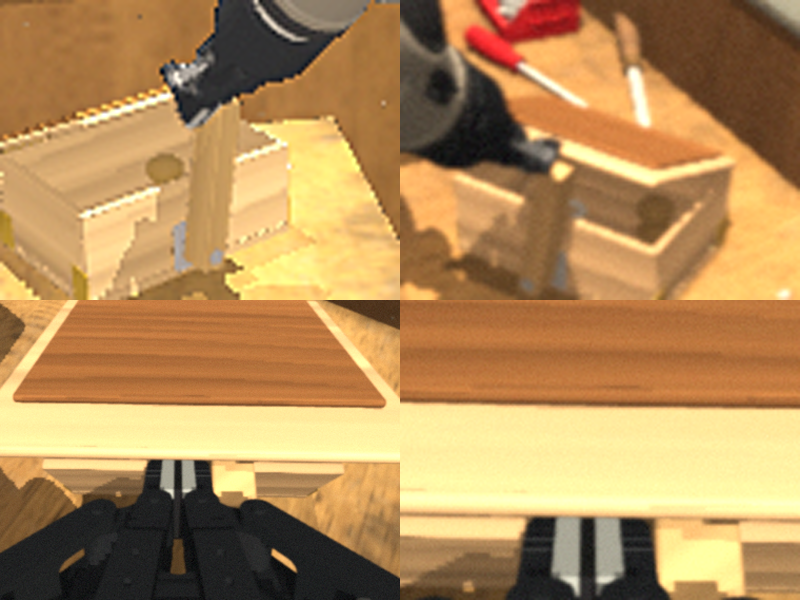

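The stay is leaning over to +x (about 0.15 rad), and the lid is bearing on the fingers (Fy and Fz about -1.5 N). I'll keep pushing.

Emit:
carry_out(jaw=[0,0,0,0,0,0,0,0], dp=[[5,0,0],[5,0,0],[5,0,0],[5,0,0],[5,0,0],[5,0,0],[0,0,0],[0,0,0]], angular=[[0,0,0],[0,0,0],[0,0,0],[0,0,0],[0,0,0],[0,0,0],[0,0,0],[0,0,0]])

```text
time: 13.3
eef_pos: [484.9, 167.4, 116.5]
eef_rot: [0.616, 1.479, 0.615]
force: [1.3, -0.9, -2.0]
finger_gap: -0.002
```

```bash
python3 fm.py; python3 look.py 10
```

```text
13.55 [484.5 167.5 116.6] F [ 1.17 -1.26 -0.99] [0.61 0.44 0.7 ]
13.55 [484.5 167.5 116.6] [ 2.03 -1.28 -1.77] [-0.31  0.52  1.85  0.8   1.21 -0.78]
```

View pics/m10.png

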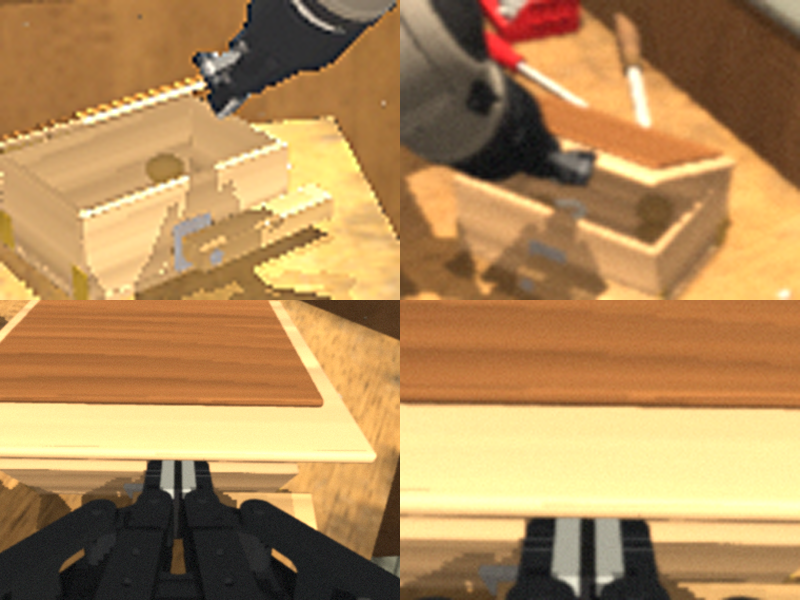

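Emit:
carry_out(jaw=[0,0,0,0,0,0,0,0], dp=[[0,-1,-2],[0,-2,-4],[0,-2,-4.5],[0,-1.8,-4.5],[0,-1.7,-4.5],[0,-1.6,-4.5],[0,-1.4,-4.5],[0,-1.2,-4]], angular=[[0,0,0],[0,0,0],[0,0,0],[0,0,0],[0,0,0],[0,0,0],[0,0,0],[0,0,0]])

```text
time: 14.5
eef_pos: [484.2, 154.8, 83.6]
eef_rot: [0.616, 1.48, 0.615]
force: [-0.5, 0.1, -1.9]
finger_gap: 0.0
```

```bash
python3 fm.py; python3 look.py 11
```

```text
14.75 [484.2 154.9  84.1] F [-0.09 -0.61 -1.37] [0.16 0.5  0.66]
14.75 [484.2 154.9  84.1] [-0.17  0.17 -2.32] [-0.34  0.58  1.86  0.81  1.17 -0.85]
```

View pics/m11.png

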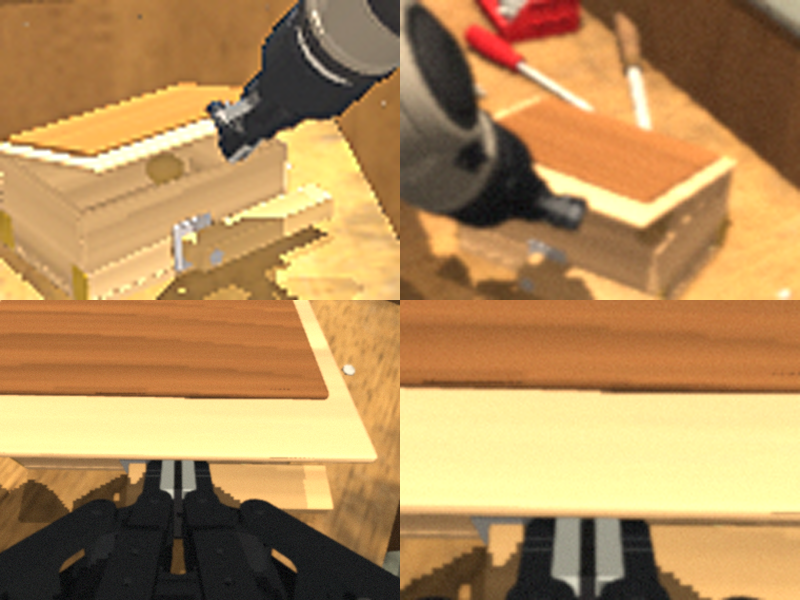

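Emit:
carry_out(jaw=[0,0,0,0,0,0,0,0], dp=[[0,-0.6,-2],[0,-1,-4],[0,-0.9,-4],[0,-0.8,-4],[0,-0.6,-4],[0,-0.5,-4],[0,-0.4,-4],[0,-0.3,-3]], angular=[[0,0,0],[0,0,0],[0,0,0],[0,0,0],[0,0,0],[0,0,0],[0,0,0],[0,0,0]])

```text
time: 15.7
eef_pos: [484.3, 149.6, 54.6]
eef_rot: [0.616, 1.48, 0.615]
force: [-1.8, -2.7, -1.6]
finger_gap: 0.001
```

```bash
python3 fm.py; python3 look.py 12
```

```text
15.95 [484.3 149.7  55.1] F [-0.9  -2.17 -1.44] [0.84 0.26 0.51]
15.95 [484.3 149.7  55.1] [-1.36 -1.69 -0.83] [-0.35  0.63  1.87  0.83  1.13 -0.91]
```

View pics/m12.png

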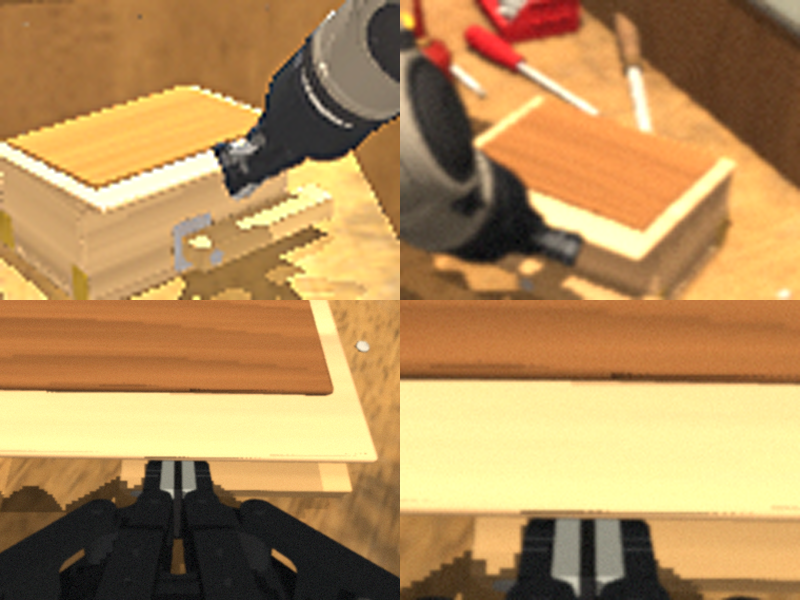

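Emit:
carry_out(jaw=[0,0,0,0,0,0,0,0], dp=[[0,-0.5,-1],[0,-0.5,-1],[0,-0.5,-1],[0,-0.5,-1],[0,-0.5,-1],[0,-0.5,-1],[0,0,-1],[0,0,-1]], angular=[[0,0,0],[0,0,0],[0,0,0],[0,0,0],[0,0,0],[0,0,0],[0,0,0],[0,0,0]])

```text
time: 16.9
eef_pos: [484.4, 146.7, 46.9]
eef_rot: [0.616, 1.48, 0.615]
force: [0.2, -0.7, -1.6]
finger_gap: 0.002
```

```bash
python3 fm.py
```

```text
17.15 [484.4 146.7  47. ] F [-0.05 -1.26 -1.57] [0.35 0.34 0.51]
```

Emit:
carry_out(jaw=[0,0,0,0,0,0,0,0], dp=[[0,0,-0.5],[0,0,-0.5],[0,0,-0.5],[0,0,-0.5],[0,0,-0.5],[0,0,-0.5],[0,0,-0.5],[0,0,-0.5]], angular=[[0,0,0],[0,0,0],[0,0,0],[0,0,0],[0,0,0],[0,0,0],[0,0,0],[0,0,0]])

```text
time: 17.95
eef_pos: [484.4, 146.7, 42.9]
eef_rot: [0.616, 1.48, 0.615]
force: [-0.3, -2.3, -1.0]
finger_gap: -0.001
```

```bash
python3 fm.py; python3 look.py 13
```

```text
18.2 [484.4 146.7  43. ] F [-0.03 -2.55 -1.5 ] [0.5  0.52 0.8 ]
18.2 [484.4 146.7  43. ] [-0.86 -2.85 -0.83] [-0.35  0.66  1.88  0.83  1.12 -0.93]
```

View pics/m13.png

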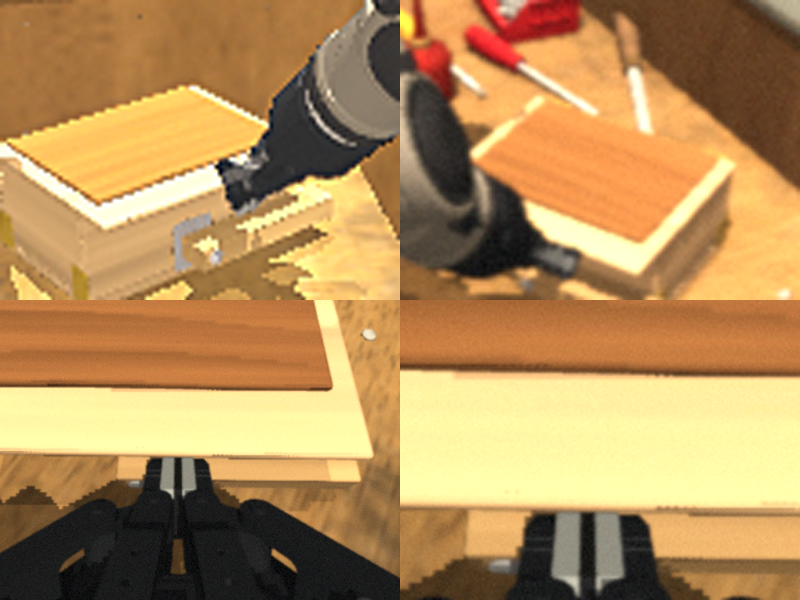

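Emit:
carry_out(jaw=[0,0,0,0,0,0,0,0], dp=[[0,0,-0.5],[0,0,-0.5],[0,0,-0.5],[0,0,-0.5],[0,0,-0.5],[0,0,-0.5],[0,0,0],[0,0,0]], angular=[[0,0,0],[0,0,0],[0,0,0],[0,0,0],[0,0,0],[0,0,0],[0,0,0],[0,0,0]])

```text
time: 19.15
eef_pos: [484.3, 146.8, 40.0]
eef_rot: [0.616, 1.48, 0.615]
force: [-0.5, -0.8, 0.3]
finger_gap: 0.001
```

```bash
python3 fm.py
```

```text
19.4 [484.4 146.7  40.1] F [-0.28 -0.13 -0.13] [0.55 0.5  0.37]
```

Emit:
carry_out(jaw=[0,0,0,0,0,0,0,0], dp=[[0,-3,-1],[0,-4,0],[0,-5,0],[0,-6,0],[0,-8,2],[0,-15,12],[0,-20,20],[0,-25,25]], angular=[[0,0,0],[0,0,0],[0,0,0],[0,0,0],[0,0,0],[0,0,0],[0,0,0],[0,0,0]])

```text
time: 20.2
eef_pos: [483.6, 60.1, 98.4]
eef_rot: [0.617, 1.482, 0.616]
force: [0.5, -0.4, 1.1]
finger_gap: -0.001
```

Emit:
carry_out(jaw=[0,0,0,0,0,0,0,0], dp=[[0,-15,25],[0,-5,30],[0,0,30],[0,0,30],[0,0,20],[0,0,10],[0,0,0],[0,0,0]], angular=[[0,0,0],[0,0,0],[0,0,0],[0,0,0],[0,0,0],[0,0,0],[0,0,0],[0,0,0]])

```text
time: 21.0
eef_pos: [484.0, 40.6, 242.2]
eef_rot: [0.617, 1.481, 0.615]
force: [-0.4, -0.2, 0.5]
finger_gap: 0.002
```

```bash
python3 fm.py; python3 look.py 14; cd pics; python3 -c "
import cv2,numpy as np
a=cv2.imread('scene14.png');b=cv2.imread('side14.png')
f=lambda x:cv2.resize(x,(400,300),interpolation=cv2.INTER_CUBIC)
w=cv2.imread('wrist14.png')
cv2.imwrite('e.png',np.vstack([np.hstack([f(a[165:285,160:320]),f(b[120:300,140:380])]),np.hstack([f(w),f(b)])]))"
```

```text
21.25 [484.1  40.9 242.3] F [ 0.02 -0.17  0.12] [0.52 0.68 0.81]
21.25 [484.1  40.9 242.3] [-0.01  0.29  1.23] [-0.54  0.4   1.62  0.65  1.6  -0.69]
```

View pics/e.png

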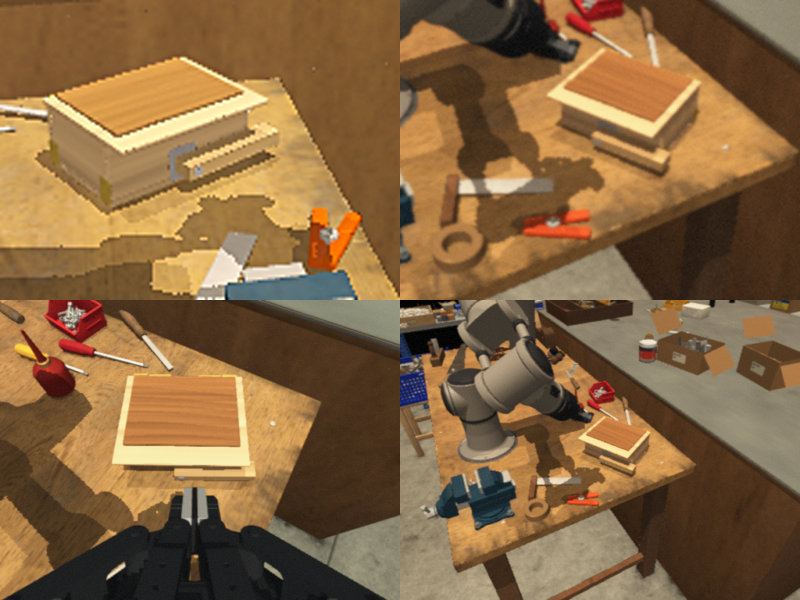

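The final views show the lid flush on the case, the stay lying flat along the front towards +x, the tape, clamp and square where they were, and the arm clear of everything. I'm handing the job in.

```bash
python3 -c "
from station import r
print(r.close_job())"
```

```text
the job is handed in; nothing more can be done
None
```

The lid is shut and the job was handed in at about 21 s; the system reports no verdict, so the result below rests on my own checks.

**What I did**
- I slid the shut fingers in under the front lip, tilted 45° down, and raised them until the lid bore lightly on them (about 1.5–2 N).
- I pushed the stay over towards world +x (positive lean). The lid stayed on the fingers at about 0.45 rad.
- I lowered the lid along its arc at no more than about 0.3 rad/s. The force readings fell to zero once it was down, and I then backed out and rose clear.

**What the last checks showed**
- **Lid and stay:** all three views show the lid flush on the case, and the stay lying flat along the front.
- **Things around the case:** the tape roll, clamp and try square look unmoved in the pictures; I did not measure them.
- **Arm:** it stands clear, at TCP (484, 41, 242), with no force beyond noise.

**What disagreed or was not checked**
- **Finger position:** in the pictures the shut fingertips appeared 13–34 mm behind the stated TCP, and the cameras did not agree with each other. I went by the wrist view and by touch instead. Because of this, my first insertion stopped short of the lip and I had to go deeper.
- **Before the push:** that touch may have lifted the lid by a millimetre or two, far below the 0.6 rad limit.
- **Knob and padlock:** they were not touched, but under the shut lid I could not see them at the end.

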